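Hold a hardness probe on a freshly pressed resin mount

ROBOT

A 7-joint arm with a two-finger parallel gripper is mounted at the origin on the work surface. World frame = base frame: x ahead of the robot, y to its left, z up, the work surface at z = 0. Lengths are in m, angles in rad, forces in N, time in s.
With the tool pointing down it reaches from about 0.4 to 0.85 m from the base axis. Payload 6.9 kg.
Tool frame: the origin (TCP) lies midway between the tips of the shut fingers; the grasp point (between the pads) lies behind it (ctrl.pinch_z is the z of the grasp point in the tool frame, in m); z points along the fingers, y is the direction in which the jaws open and shut (so a half turn about z gives the same grasp; the last joint's range is limited). The gripper opens to 85 mm and grips with 20 to 120 N. Pads are 22 mm wide; open, the fingers measure 114 mm over their backs; the gripper's body (76 mm by 85 mm) begins 54 mm behind the grasp point. The pads swing forward as they close: fully open they stand 13 mm farther back than shut.
Start: joints at [1.417, 0.507, -0.238, 1.5, 0.126, 1.149, -0.155], TCP at [0.16, -0.604, 0.231] pointing down, gripper open.
Joint ranges: [-3.08, 3.08], [-0.24, 2.05], [-1.43, 1.35], [0, 2.5], [-1.52, 4.66], [0.17, 1.96], [-2.89, 2.89]. Speed limits (rad/s): [2.39, 2.39, 3.14, 3.14, 3.14, 3.14, 3.14].

INTERFACE

Orientations are given as a unit quaternion [w, x, y, z].
In Python, from station import ctrl, get_state, vision, ticket, models gives the robot as it stands. Calls block until the motion is done:
- ctrl.movep(position, orientation): joint-space move of the TCP to a pose.
- ctrl.movel(position, frame=None, max_speed=0.15): straight line of the TCP; frame=None keeps the orientation; max_speed is the mean speed in m/s.
- ctrl.set_joints(angles): joint-space move.
- ctrl.ungrasp() and ctrl.close_gripper(force=None): open the fingers fully, or close them until they stop; force is the grip in N (None keeps the last).
- ctrl.pause(seconds).
- ctrl.ik(position, orientation): joint angles nearest the present ones, or None.
- get_state(): the state.
- vision.grab_frame(name): name is "side" or "top"; returns (picture, depth): 420x560x3 uint8, blue, green, red; 420x560 float32, m along the optical axis (not along the pixel's ray), 0 where there is no reading.
- vision.camera_info(name): a dict with "mtx" (3x3 intrinsics, pixels), "R" (3x3) and "t" (3): a world point X has camera coordinates R X + t. Camera axes: x right, y down, z forward; pixel columns grow to the right and rows downward; lengths in m; the calibration is good to about 2 mm. A picture is of the moment at which its call begins. camera_info takes no time and is no camera call.
A pose or a line that the arm cannot do raises ctrl.Unreachable and nothing moves.
- ticket.close_job(): hands the job in, once; it reports no verdict.
Trained networks look in the newest picture that a camera, given by its name, has taken for a name from the list of things; names that differ only in an ending like _2 or _b are one class to them, and where a whole thing is asked for, a point or a joint stands for the part that bears it (a point fixed in the world has none). Each returns a list of dicts, best first, with "p" (0 to 1); they miss things now and then, are a little off and sometimes report something else, mostly with a low value. They report only what shows in the picture. A call takes as long as a camera call.
- models.recognise(camera, target): "point" ([column, row] in pixels, amid what is visible of it).
- models.masks_of(camera, target): "mask" (420x560 bool, what is visible of it) and "point" ([column, row] in pixels, amid what is visible of it).
The state is a dict: "time": time; "qpos": joint angles; "qd": joint speeds; "tau": joint torques, N m; "tcp_pos": TCP position; "eef_rot": TCP orientation; "contact_force": force on the tool from outside, world axes, zero at the start; "wrist_torque": the same for the moment, N m; "width": finger opening in m.
Only numpy, scipy, OpenCV 4.12 (cv2) and the standard library are available. Lean on these libraries where they do the work, as an engineer would, in place of code of your own. Each camera call takes 0.05 s, during which the arm holds its last target. There are 200 camera calls.

TASK

Take the finished resin mount out of the mounting press's catch tray and seat it flat in the nest of the tilted test stand, steel specimen facing out, and let go of it. Then lift the hardness probe out of its holder and hold it square to the mount's tilted face with its plunger tip on the steel specimen spot, pressing gently until the plunger is about half way in. The program finishes while still holding the probe there like this, steady; do not ram the specimen, and leave the other things on the bench where they are.

Things in the scene. Friction and masses are not known exactly. Their poses are not given: they have to be found in the camera images.
- press: Fixed white specimen-mounting press with open steel catch tray. Origin: centre of the tray's underside, on the work surface; z up. Tray 200 (x) by 190 mm (y), walls 4 mm thick, 22 mm high, floor 4 mm thick. A chute overhangs the tray's +y edge by 5 mm, 27 mm up; the machine (270 x 260 mm, 351 mm high) fills the +y side from y = 170 mm on.
- puck: The finished resin mount: black cylinder, 40 mm diameter, 30 mm high, about 70 g, standing in the catch tray with the metal specimen up. Origin: centre of its underside; z along its axis, to the specimen face. It is the only such cylinder.
- puck_spot (a point): The marked spot: centre of the bright round 14 mm steel specimen, flush in the middle of the puck's top face (30 mm above the puck's origin). z is square to the face, outwards.
- stand: Fixed test stand: dark steel foot 130 x 110 mm with a grey pedestal bearing the tilted square seat plate. Origin: centre of the foot's underside, on the work surface; z up. The seat leans 20 degrees so that it faces towards the stand's -x side.
- seat: Tilted seat plate, 100 x 100 x 16 mm. Origin: centre of its upper face, where the centre of the puck's underside belongs, 70 mm above the work surface; z square to the plate, outwards (20 deg from vertical); y level. Curved lips 5 mm high and thick at its +x and -x sides form a nest of 46 mm inner diameter; between them, at +y and -y, gaps 29 mm wide for fingers.
- holder: Fixed aluminium block 80 x 80 x 45 mm high with an upright 23 mm through-hole in its middle, in which the probe stands. Origin: centre of its underside.
- probe: Hand-held hardness probe, 160 g, standing tip down in the holder. Grey square body 28 x 28 mm, 80 mm long, shoulder resting on the holder. Origin: centre of the shoulder (body's lower end); z along the axis, away from the tip; x, y square to the flats. Below the shoulder a steel barrel, 20 mm dia, 25 mm long, then the 8 mm sprung plunger: tip 37 mm below the origin when out.
- probe_tip (a point): The free end of the probe's plunger, on the probe's axis; z along the axis, away from the tip.
- plunger (a joint): Travel of the sprung plunger into the probe: 0 = fully out, 0.008 m = fully in (bottomed). It takes about 1.4 N to start it, 4.2 N to push it half in (4 mm) and 7 N to bottom it.
- reagent_bottle: bystander: brown glass bottle with white cap, 76 mm dia, 160 mm high; loose; origin at the centre of its underside.
- stirrer: bystander: low blue magnetic stirrer with white round plate, 120 x 130 x 51 mm; loose; origin at the centre of its underside.
- cylinder: bystander: slim glass measuring cylinder on a round 68 mm foot, 209 mm high; loose; origin at the centre of its underside.
- powder_jar: bystander: small white jar with red cap, 56 mm dia, 75 mm high; loose; origin at the centre of its underside.

How it is judged:
By the outcome, as a careful person would: the job done as asked, in the order asked, and still so for the second after the job is handed in, while the arm keeps its last pose, push and grip.
It also fails if it takes over 54 s, if anything falls off the work surface, if the arm or the gripper's body presses on something with over 40 N, if the wrist force passes 120 N, or if a joint passes its speed limit or range.

## Working session

There is one attempt and no reset: what is moved stays moved. The work goes in short steps, each a Python script; the robot and the scene stay as the last script left them, time stands still between calls to the robot, and variables do not carry over. Pictures are saved under pics/ and viewed, on a budget of 10 in all, crops included, one or two more only if the job needs it, and the job is handed in when it is done.

```bash
mkdir -p pics; ls
cat > h.py <<'E'
import numpy as np, cv2
from scipy.spatial.transform import Rotation as Ro
from station import ctrl, get_state, vision, ticket, models
def cloud(cam,depth):
    i=vision.camera_info(cam);K=np.array(i['mtx']);R=np.array(i['R']);t=np.array(i['t'])
    v,u=np.mgrid[:420,:560]
    P=np.stack([(u-K[0,2])/K[0,0]*depth,(v-K[1,2])/K[1,1]*depth,depth],-1)
    W=(P-t)@R
    W[depth<=0]=np.nan
    return W
def proj(cam,X):
    i=vision.camera_info(cam);c=np.array(i['R'])@np.array(X)+np.array(i['t']);p=np.array(i['mtx'])@c
    return p[:2]/p[2]
def quat(R):
    q=Ro.from_matrix(R).as_quat(); return [q[3],q[0],q[1],q[2]]
E
python3 - <<'E'
from h import *
ims=[]
for c in ['top','side']:
    im,d=vision.grab_frame(c); im=im.copy(); W=cloud(c,d)
    i=vision.camera_info(c); print(c,'campos',(-np.array(i['R']).T@np.array(i['t'])).round(3))
    np.savez(f'{c}0.npz',im=im,d=d,W=W)
    for n in ['press','puck','puck_spot','stand','seat','holder','probe','reagent_bottle','stirrer','cylinder','powder_jar']:
        r=models.masks_of(c,n)
        for k in r[:2]:
            m=k['mask'];p=W[m];p=p[~np.isnan(p[:,0])]
            print(n,round(k['p'],2),np.round(k['point']),m.sum(),np.percentile(p,[2,50,98],axis=0).round(3).tolist() if len(p) else None)
        if r: np.save(f'm_{c}_{n}.npy',r[0]['mask'])
    cv2.imwrite(f'pics/{c}0.png',im)
print(get_state()['time'],ctrl.pinch_z)
E
```

```text
pics
top campos [ 5.570e-01 -1.000e-03  1.078e+00]
press 0.58 [ 85. 254.] 14495 [[0.405, 0.238, 0.0], [0.512, 0.403, 0.008], [0.632, 0.505, 0.15]]
puck 0.85 [111. 240.] 351 [[0.521, 0.321, 0.005], [0.54, 0.336, 0.033], [0.556, 0.359, 0.037]]
puck_spot 0.63 [110. 242.] 354 [[0.521, 0.321, 0.007], [0.539, 0.336, 0.033], [0.556, 0.358, 0.037]]
stand 0.81 [401. 236.] 3444 [[0.48, -0.327, 0.007], [0.545, -0.266, 0.064], [0.61, -0.214, 0.087]]
seat 0.59 [406. 238.] 2442 [[0.497, -0.326, 0.052], [0.548, -0.273, 0.071], [0.599, -0.222, 0.087]]
holder 0.56 [284. 243.] 1377 [[0.497, -0.051, -0.001], [0.541, -0.009, 0.045], [0.584, 0.035, 0.05]]
probe 0.71 [277. 245.] 249 [[0.526, -0.022, 0.042], [0.541, -0.007, 0.125], [0.557, 0.007, 0.129]]
reagent_bottle 0.61 [197. 146.] 1435 [[0.704, 0.117, 0.001], [0.73, 0.146, 0.111], [0.772, 0.189, 0.161]]
stirrer 0.94 [282. 144.] 3565 [[0.683, -0.094, 0.023], [0.745, -0.025, 0.048], [0.813, 0.041, 0.054]]
powder_jar 0.89 [421. 158.] 717 [[0.689, -0.335, 0.016], [0.712, -0.306, 0.073], [0.737, -0.287, 0.078]]
powder_jar 0.65 [401. 239.] 3466 [[0.48, -0.3
[... 818 characters left out ...]
.525, -0.023, 0.051], [0.535, -0.017, 0.101], [0.554, 0.003, 0.127]]
reagent_bottle 0.76 [285. 150.] 1649 [[0.703, 0.119, 0.003], [0.727, 0.136, 0.09], [0.767, 0.178, 0.161]]
stirrer 0.79 [331. 206.] 2917 [[0.677, -0.101, 0.002], [0.734, -0.043, 0.046], [0.809, 0.04, 0.053]]
cylinder 0.83 [393. 264.] 1848 [[0.682, -0.258, 0.002], [0.704, -0.236, 0.084], [0.74, -0.201, 0.21]]
cylinder 0.24 [134.  74.] 19656 [[0.381, 0.239, 0.003], [0.494, 0.503, 0.16], [0.635, 0.686, 0.301]]
powder_jar 0.55 [417. 305.] 1219 [[0.689, -0.34, 0.004], [0.703, -0.318, 0.065], [0.737, -0.291, 0.077]]
powder_jar 0.48 [251. 242.] 1455 [[0.493, -0.056, 0.002], [0.525, -0.028, 0.044], [0.587, 0.024, 0.048]]
1.2 -0.0187
```

Run:
```python
from h import *
D={c:np.load(f'{c}0.npz') for c in ['top','side']}
def pts(n,c,lo,hi):
    m=np.load(f'm_{c}_{n}.npy');p=D[c]['W'][m];return p[(p[:,2]>lo)&(p[:,2]<hi)]
for c in D:
    p=pts('puck',c,.029,.045);print(c,'puck',cv2.minEnclosingCircle(p[:,:2].astype(np.float32)),p.mean(0).round(4),np.median(p[:,2]))
    for n,lo,hi in [('probe',.115,.14),('holder',.038,.052)]:
        p=pts(n,c,lo,hi);print(c,n,cv2.minAreaRect(p[:,:2].astype(np.float32)),np.median(p[:,2]))
    p=pts('seat',c,.04,.1)
    q=p.copy()
    for _ in range(15):
        A=np.c_[q[:,:2],np.ones(len(q))];s=np.linalg.lstsq(A,q[:,2],rcond=None)[0]
        r=p[:,2]-np.c_[p[:,:2],np.ones(len(p))]@s; q=p[abs(r)<.003]
    n=np.array([-s[0],-s[1],1]);n/=np.linalg.norm(n)
    print(c,'seat n',n.round(4),'tilt',np.degrees(np.arccos(n[2])),'az',np.degrees(np.arctan2(n[1],n[0])),len(q),len(p))
    # in-plane rect
    ex=np.array([n[0],n[1],0]);ex/=-np.linalg.norm(ex);ey=np.cross([0,0,1],ex); ex=np.cross(ey,n)
    c0=q.mean(0);uv=np.c_[(q-c0)@ex,(q-c0)@ey].astype(np.float32)
    rc=cv2.minAreaRect(uv);cc=c0+rc[0][0]*ex+rc[0][1]*ey
    print('  rect',rc,'centre',cc.round(4),'axis-perc',np.percentile(uv,[1,99],axis=0))
a=D['top']['im'];b=D['side']['im']
o=np.vstack([cv2.resize(np.hstack([a,b]),(800,300)),np.hstack([cv2.resize(a[190:290,330:463],(400,300),interpolation=2),cv2.resize(a[190:290,60:193],(400,300),interpolation=2)])])
cv2.imwrite('pics/v1.png',o)
```

```text
top puck ((0.5385746955871582, 0.34026527404785156), 0.020176952704787254) [0.5388 0.34   0.034 ] 0.033896580490543234
top probe ((0.5409088730812073, -0.0084596648812294), (0.028740763664245605, 0.028262821957468987), 9.989702224731445) 0.1254207558943159
top holder ((0.5408207178115845, -0.008176811039447784), (0.07965302467346191, 0.07984679192304611), 18.794754028320312) 0.044840056064430964
top seat n [-0.3276  0.1085  0.9386] tilt 20.187796937776035 az 161.67627562385655 1957 2427
  rect ((-0.001015733927488327, -4.606321454048157e-05), (0.10048821568489075, 0.09983507543802261), 0.539839506149292) centre [ 0.5453 -0.2741  0.0702] axis-perc [[-0.04986162 -0.04901213]
 [ 0.04816727  0.04861231]]
side puck ((0.5396367907524109, 0.34116601943969727), 0.02205956168472767) [0.5363 0.3392 0.0342] 0.034442700458169856
side probe ((0.5394285321235657, -0.007623057812452316), (0.02845671959221363, 0.029042663052678108), 14.3611421585083) 0.1250687326210916
side holder ((0.5405665636062622, -0.006773792207241058), (0.08080444484949112, 0.08133910596370697), 19.243886947631836) 0.045127797220506215
side seat n [-0.3267  0.1002  0.9398] tilt 19.978632230981084 az 162.94899304437487 3128 3475
  rect ((-0.00024199485778808594, 0.002847544848918915), (0.10129322111606598, 0.0999700203537941), 89.64225006103516) centre [ 0.5452 -0.2735  0.07  ] axis-perc [[-0.0489356  -0.04625417]
 [ 0.04865354  0.05142874]]
```

View pics/v1.png

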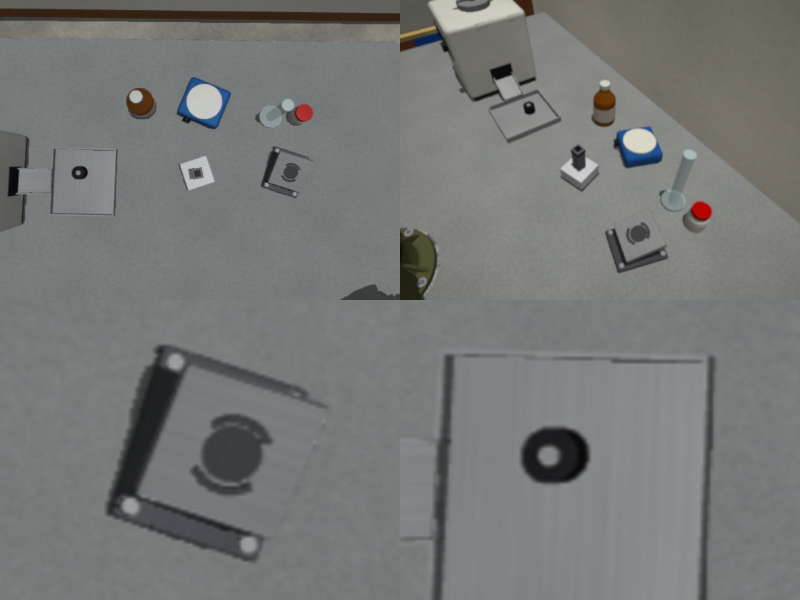

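```bash
cat >> h.py <<'E'
puck=np.array([.5388,.3402,.004]); seat=np.array([.5453,-.2739,.070])
az=np.radians(162.3);t=np.radians(20)
n=np.array([np.sin(t)*np.cos(az),np.sin(t)*np.sin(az),np.cos(t)])
ey=np.array([-np.sin(az),np.cos(az),0])*-1   # stand +y (az 72)
def tool(z,y):
    z=np.array(z,float);y=np.array(y,float);y-=z*(y@z);y/=np.linalg.norm(y)
    return quat(np.c_[np.cross(y,z),y,z])
def down(a): a=np.radians(a);return tool([0,0,-1],[np.cos(a),np.sin(a),0])
E
python3 - <<'E'
from h import *
W=np.load('top0.npz')['W'];print('nest',W[242,407],n,ey)
f=lambda q:None if q is None else np.round(q,2)
for s in (1,-1): print('place',s,f(ctrl.ik(seat+.005*n,tool(-n,s*ey))),f(ctrl.ik(seat+.15*n,tool(-n,s*ey))))
for a in (131,-49,90,-90,70,-110): print('pick',a,f(ctrl.ik([*puck[:2],.009],down(a))))
for a in (14,104,194,284): print('probe',a,f(ctrl.ik([.541,-.008,.075],down(a))))
# hand on probe: TCP is 82-18.7 mm above tip along n
for k in range(8):
    a=k*45;y=np.cos(np.radians(a))*ey+np.sin(np.radians(a))*np.cross(ey,n);print('press',a,f(ctrl.ik(seat+(.03+.0633)*n,tool(-n,y))))
im=np.load('top0.npz')['im'];cv2.imwrite('pics/v2.png',cv2.resize(im[215:275,245:325],(800,600),interpolation=2))
E
```

```text
nest [ 0.54239257 -0.27669146  0.06720635] [-0.32582942  0.10398543  0.93969262] [ 0.30403306  0.95266148 -0.        ]
place 1 [ 0.9   0.6  -0.67  2.07  1.04  0.39  0.7 ] [ 1.14  0.36 -0.9   2.02  0.51  0.59  1.2 ]
place -1 [ 0.52  0.53 -0.1   2.08  0.01  0.19 -1.44] [ 0.71  0.27 -0.3   2.03  0.08  0.51 -1.51]
pick 131 [ 0.01  1.08 -1.23  1.7   1.09  1.21  0.78]
pick -49 [-0.28  0.81 -0.56  1.7   0.57  0.8  -1.96]
pick 90 [-0.13  0.9  -0.85  1.7   0.82  0.94  0.26]
pick -90 [-0.32  0.8  -0.49  1.7   0.5   0.77 -2.62]
pick 70 [-0.15  0.88 -0.8   1.7   0.78  0.91 -0.06]
pick -110 [-0.38  0.78 -0.37  1.7   0.39  0.74 -2.87]
probe 14 [ 0.43  0.64 -0.72  1.92  0.58  0.8  -0.37]
probe 104 [ 0.56  0.73 -0.96  1.91  0.76  0.92  1.03]
probe 194 [-0.59  0.76  0.95  1.93 -0.8   0.89 -2.12]
probe 284 [ 0.24  0.58 -0.41  1.92  0.34  0.71 -1.7 ]
press 0 [ 1.06  0.46 -0.84  2.05  0.73  0.51  0.99]
press 45 [ 0.97  0.43 -0.71  2.05  0.61  0.46  0.32]
press 90 [ 0.86  0.4  -0.55  2.06  0.45  0.42 -0.31]
press 135 [ 0.75  0.38 -0.39  2.06  0.28  0.39 -0.92]
press 180 [ 0.6   0.37 -0.19  2.06  0.06  0.37 -1.5 ]
press 225 [ 0.47  0.37 -0.    2.06 -0.14  0.37 -2.08]
press 270 [ 0.33  0.37  0.18  2.06 -0.34  0.39 -2.67]
press 315 [ 1.25  0.62 -1.23  2.05  1.03  0.73  1.49]
```

View pics/v2.png

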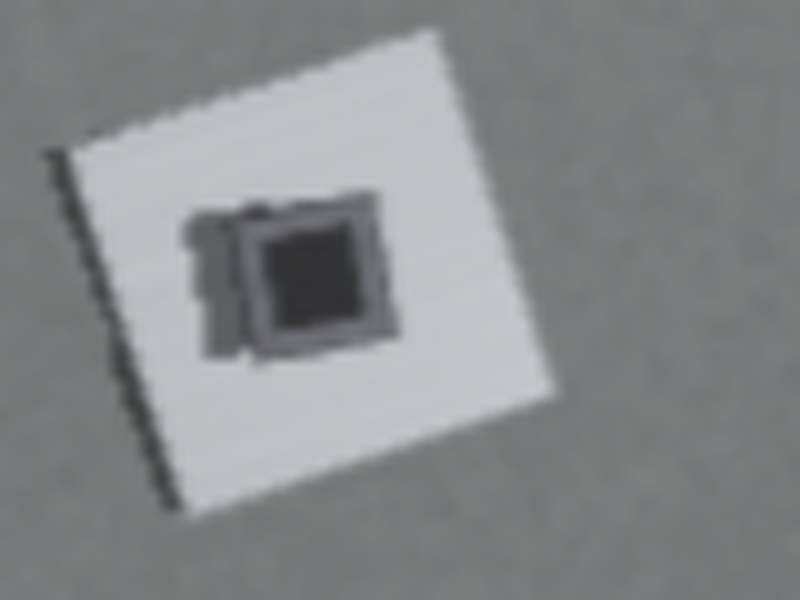

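```bash
cat >> h.py <<'E'
def st(tag=''):
    s=get_state();print(tag,'t',round(s['time'],2),'tcp',np.round(s['tcp_pos'],4),'F',np.round(s['contact_force'],2),'w',round(s['width'],4),'q',np.round(s['qpos'],2));return s
E
python3 - <<'E'
from h import *
for c in ['top','side']:
    z=np.load(c+'0.npz');g=cv2.cvtColor(z['im'],6).astype(float);m=np.load(f'm_{c}_seat.npy');W=z['W']
    d=np.linalg.norm(W-seat,axis=-1)
    print(c,[(r,round(np.median(g[m&(d<r)&(d>r-.004)]))) for r in (.004,.008,.012,.016,.02,.024,.028,.032,.036)])
    k=m&(d<.04)&(g<np.median(g[m])-25)
    ys,xs=np.nonzero(k);P=W[k];print(k.sum(),xs.mean(),ys.mean(),'mean',P.mean(0),'mid',(P.max(0)+P.min(0))/2, 'seat proj',proj(c,seat))
p=get_state()['tcp_pos']
q=down(90)
ctrl.movel([p[0],p[1],.32],max_speed=.3)
ctrl.movep([.40,0,.32],q)
ctrl.movep([*puck[:2],.15],q)
ctrl.movel([*puck[:2],.05],max_speed=.2)
ctrl.movel([*puck[:2],.009],max_speed=.06);st('pre')
ctrl.close_gripper(40);ctrl.pause(.2);st('closed')
ctrl.movel([*puck[:2],.20],max_speed=.2);ctrl.pause(.1);st('up')
ims=[]
for c in ['top','side']:
    im,d=vision.grab_frame(c);u,v=proj(c,[*puck[:2],.2]).astype(int);u=min(max(u,50),510);v=min(max(v,50),370);ims.append(cv2.resize(im[v-50:v+50,u-50:u+50],(400,400)))
cv2.imwrite('pics/v3.png',np.hstack(ims))
E
```

```text
top [(0.004, 61), (0.008, 61), (0.012, 61), (0.016, 61), (0.02, 63), (0.024, 94), (0.028, 70), (0.032, 120), (0.036, 122)]
473 406.5792811839323 241.00845665961944 mean [ 0.54440209 -0.27464947  0.07152785] mid [ 0.54430832 -0.27387616  0.07372764] seat proj [405.99270091 240.58156319]
side [(0.004, 65), (0.008, 65), (0.012, 65), (0.016, 65), (0.02, 70), (0.024, 105), (0.028, 88), (0.032, 133), (0.036, 136)]
688 332.9404069767442 326.6279069767442 mean [ 0.5440529  -0.27380828  0.07109132] mid [ 0.54350051 -0.2736655   0.0716691 ] seat proj [333.44471458 326.52071044]
pre t 6.94 tcp [0.5388 0.3405 0.0091] F [-0.32 -0.26  0.41] w 0.0856 q [-0.13  0.9  -0.86  1.7   0.82  0.95  0.25]
closed t 7.64 tcp [0.539  0.3404 0.0095] F [-0.3  -0.89  5.37] w 0.0377 q [-0.13  0.9  -0.86  1.7   0.82  0.95  0.25]
up t 8.85 tcp [0.5384 0.3396 0.1985] F [ 0.96 -0.29 -1.22] w 0.0378 q [-0.06  0.71 -1.    1.51  0.61  1.27  0.43]
```

View pics/v3.png

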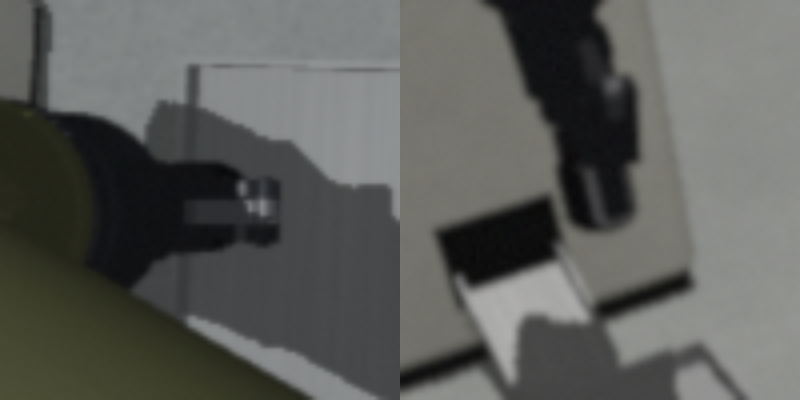

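```bash
cat >> h.py <<'E'
seat=np.array([.5449,-.2740,.0700])
def fn(base=0):
    return float(np.array(get_state()['contact_force'])@n)-base
E
python3 - <<'E'
from h import *
q=tool(-n,ey)
ctrl.movep([.45,.05,.30],down(80))
ctrl.movep(seat+.12*n,q)
ctrl.movel(seat+.02*n,max_speed=.15)
ctrl.pause(.3);b=fn();st('above')
for h in np.arange(.012,-.0005,-.001):
    ctrl.movel(seat+h*n,max_speed=.03);ctrl.pause(.05);f=fn(b)
    print(round(h,4),round(f,2),round(float((np.array(get_state()['tcp_pos'])-seat)@n),4))
    if f>5: break
st('contact')
im,d=vision.grab_frame('side');a=im[260:380,270:400]
im,d=vision.grab_frame('top');b=im[180:300,340:470]
cv2.imwrite('pics/v4.png',np.hstack([cv2.resize(x,(400,370)) for x in (a,b)]))
E
```

```text
above t 12.55 tcp [ 0.5384 -0.2723  0.0894] F [-0.89 -0.12 -1.63] w 0.0379 q [ 0.95  0.59 -0.74  2.07  1.02  0.43  0.72]
0.012 1.49 0.0118
0.011 0.51 0.011
0.01 0.87 0.01
0.009 0.28 0.009
0.008 0.21 0.008
0.007 -0.03 0.007
0.006 0.45 0.006
0.005 7.24 0.0052
contact t 15.12 tcp [ 0.5433 -0.2735  0.075 ] F [-3.47  1.27  5.03] w 0.0378 q [ 0.92  0.61 -0.7   2.07  1.07  0.4   0.68]
```

View pics/v4.png

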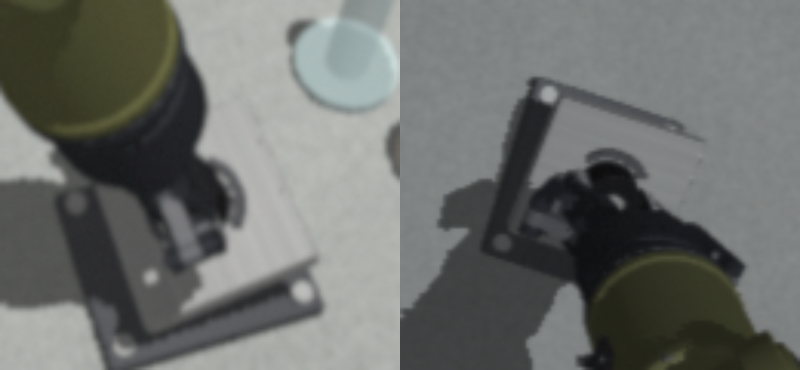

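Run:
```python
from h import *
ctrl.ungrasp();ctrl.pause(.2);st('open')
ctrl.movel(seat+.08*n,max_speed=.15)
ctrl.movep([.42,-.05,.30],down(100))
ims=[]
for c in ['top','side']:
    im,d=vision.grab_frame(c);im=im.copy();W=cloud(c,d);np.savez(c+'1.npz',im=im,d=d,W=W)
    h=(W-seat)@n;r=(W-seat)-h[...,None]*n;rr=np.linalg.norm(r,axis=-1)
    k=(h>.024)&(h<.036)&(rr<.035);P=W[k];A=P-P.mean(0);nn=np.linalg.svd(A)[2][2];nn*=np.sign(nn[2])
    ex=np.cross(ey,n);cir=cv2.minEnclosingCircle(np.c_[(P-seat)@ex,(P-seat)@ey].astype(np.float32))
    print(c,'face',k.sum(),'h',np.median(h[k]).round(4),'normal err deg',np.degrees(np.arccos(nn@n)).round(2),'centre ex,ey',np.round(cir[0],4),cir[1],'mean',P.mean(0).round(4))
    g=cv2.cvtColor(im,6).astype(float);s=k&(g>np.median(g[k])+35);print('  spot px',s.sum(),W[s].mean(0).round(4),((W[s].mean(0)-seat)@np.c_[ex,ey,n]).round(4))
    ks=models.recognise(c,'puck_spot')[:1];print('  ',ks)
    u,v=proj(c,seat).astype(int);ims.append(cv2.resize(im[v-45:v+45,u-45:u+45],(400,400),interpolation=2))
    p=(W[...,2]>.115)&(W[...,2]<.135)&(np.hypot(W[...,0]-.541,W[...,1]+.008)<.03);print('  probe',cv2.minAreaRect(W[p][:,:2].astype(np.float32)),np.median(W[p][:,2]))
cv2.imwrite('pics/v5.png',np.hstack(ims));st('now')
```

```text
open t 15.95 tcp [ 0.5433 -0.2734  0.0747] F [-0.17  0.93  0.41] w 0.0857 q [ 0.92  0.61 -0.7   2.07  1.07  0.4   0.68]
top face 321 h 0.0299 normal err deg 1.74 centre ex,ey [0.0001 0.0005] 0.02059631608426571 mean [ 0.5358 -0.2703  0.0982]
  spot px 58 [ 0.5331 -0.273   0.0975] [-0.0015 -0.0027  0.0298]
   [{'point': [408.9, 246.8], 'p': 0.81}]
  probe ((0.5408244729042053, -0.008289825171232224), (0.02885270118713379, 0.028630496934056282), 9.887876510620117) 0.12513605750090673
side face 460 h 0.03 normal err deg 1.4 centre ex,ey [-0.0004  0.0016] 0.020448213443160057 mean [ 0.5353 -0.2705  0.098 ]
  spot px 124 [ 0.5372 -0.265   0.0984] [0.0002 0.0062 0.0301]
   [{'point': [331.9, 322.8], 'p': 0.85}]
  probe ((0.541074812412262, -0.007546726614236832), (0.03013688139617443, 0.030006475746631622), 9.151314735412598) 0.12482077988313003
now t 17.88 tcp [ 0.4199 -0.051   0.2993] F [ 0.42  0.47 -0.08] w 0.0855 q [ 1.06  0.3  -1.29  1.86  0.3   1.22  1.41]
```

View pics/v5.png

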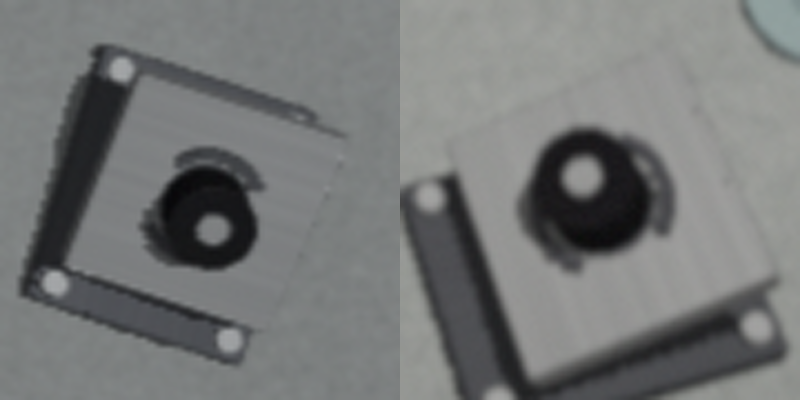

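Run:
```python
from h import *
ex=np.cross(ey,n)
for c in ['top','side']:
    z=np.load(c+'1.npz');W=z['W'];g=cv2.cvtColor(z['im'],6).astype(float)
    L=(W-seat)@np.c_[ex,ey,n];k=(abs(L[...,2]-.03)<.006)&(np.hypot(L[...,0],L[...,1])<.015)
    P=W[k];nn=np.linalg.svd(P-P.mean(0))[2][2];nn*=np.sign(nn[2])
    s=k&(g>(g[k].min()+g[k].max())/2);v,u=np.nonzero(s);u,v=u.mean(),v.mean()
    i=vision.camera_info(c);K,R,t=[np.array(i[x]) for x in('mtx','R','t')]
    o=-R.T@t;d=R.T@np.linalg.inv(K)@[u,v,1];X=o+d*(((seat+.03*n)-o)@n)/(d@n)
    print(c,s.sum(),u,v,'nerr',(nn-n).round(3),'spot',X.round(4),((X-seat)@np.c_[ex,ey,n]).round(4),'L med',np.median(L[s],axis=0).round(4))
```

```text
top 41 408.5853658536585 246.17073170731706 nerr [0.021 0.021 0.005] spot [ 0.5346 -0.2714  0.0981] [-0.0003 -0.0006  0.03  ] L med [-0.0003 -0.0007  0.03  ]
side 62 328.7258064516129 320.1290322580645 nerr [-0.002 -0.01   0.001] spot [ 0.5352 -0.2695  0.0981] [-0.0003  0.0013  0.03  ] L med [-0.0003  0.0008  0.0304]
```

```bash
cat >> h.py <<'E'
ex=np.cross(ey,n); spot=seat+.03*n-.0003*ex+.0003*ey
E
python3 - <<'E'
from h import *
c=np.array([.541,-.008]);q=down(100)
ctrl.movep([*c,.17],q)
ctrl.movel([*c,.0713],max_speed=.1);st('pre')
ctrl.close_gripper(70);ctrl.pause(.3);s=st('closed')
ctrl.movel([*c,.19],max_speed=.12);ctrl.pause(.1);st('lift')
dz=.0713-.008
ctrl.movep([.50,-.14,.24],tool(-n,ey) if 0 else q)
ctrl.movep(spot+(dz+.05)*n,tool(-n,ey))
ctrl.movel(spot+(dz+.012)*n,max_speed=.1);ctrl.pause(.3);st('hover')
ims=[]
for cam in ['top','side']:
    im,d=vision.grab_frame(cam);im=im.copy();W=cloud(cam,d);np.savez(cam+'2.npz',im=im,d=d,W=W)
    L=(W-spot)@np.c_[ex,ey,n];k=(L[...,2]>.025)&(L[...,2]<.055)&(np.hypot(L[...,0],L[...,1])<.03)
    print(cam,k.sum(),np.percentile(L[k],[2,50,98],axis=0).round(4).tolist() if k.any() else '')
    u,v=proj(cam,spot+.02*n).astype(int);ims.append(cv2.resize(im[v-35:v+35,u-35:u+35],(400,400),interpolation=2))
    print(proj(cam,spot)-[u-35,v-35],proj(cam,spot+.012*n)-[u-35,v-35])
cv2.imwrite('pics/v6.png',np.hstack(ims))
E
```

```text
pre t 19.77 tcp [ 0.5414 -0.0078  0.0719] F [ 0.79 -0.37 -0.86] w 0.0851 q [ 0.55  0.72 -0.94  1.92  0.75  0.9   0.97]
closed t 20.64 tcp [ 0.5412 -0.008   0.0716] F [-1.04 -0.15  4.79] w 0.0276 q [ 0.55  0.72 -0.94  1.92  0.75  0.9   0.97]
lift t 21.88 tcp [ 0.5406 -0.0081  0.1892] F [-0.01  0.38 -1.85] w 0.0273 q [ 0.63  0.59 -1.07  1.78  0.57  1.12  1.12]
hover t 23.98 tcp [ 0.5105 -0.2629  0.1693] F [ 0.12 -0.08 -0.92] w 0.0271 q [ 1.11  0.46 -0.91  2.05  0.73  0.55  0.99]
top 30 [[-0.0016, -0.0106, 0.0257], [0.0092, 0.0053, 0.0328], [0.0142, 0.0139, 0.0547]]
[34.16107334 32.01502986] [35.12449671 34.16112831]
side 44 [[-0.0064, -0.0132, 0.0253], [0.0028, -0.008, 0.0329], [0.0139, 0.0027, 0.0538]]
[37.96228776 39.67550224] [36.23826098 37.19092396]
```

View pics/v6.png

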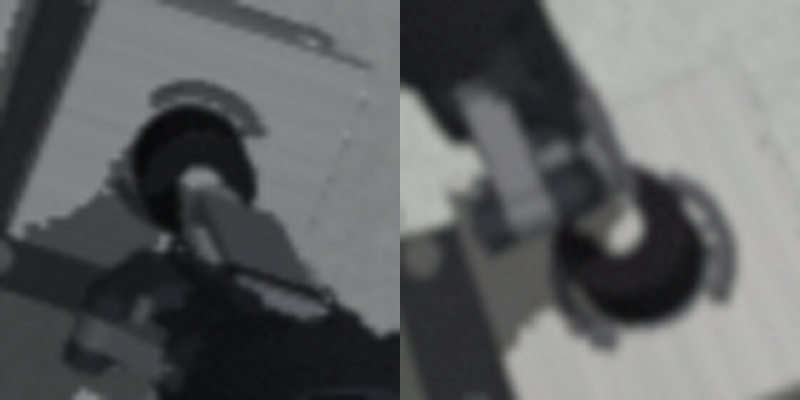

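Run:
```python
from h import *
dz=.0633
def avg(k=6):
    a=[];z=[]
    for _ in range(k):
        ctrl.pause(.04);s=get_state();a.append(np.array(s['contact_force'])@n);z.append(np.array(s['tcp_pos']))
    m=np.mean(z,0)-spot;return np.mean(a),m@n-dz,m@ex,m@ey
ctrl.movel(spot+(dz+.006)*n,max_speed=.04);ctrl.pause(.2);b=avg(10)[0];print('base',b)
h=.004
while h>-.0062:
    ctrl.movel(spot+(dz+h)*n,max_speed=.02);r=avg();f=r[0]-b;print(round(h,4),round(f,2),np.round(r[1:],4))
    if f>=3.9: break
    h-=.001 if f<2.8 else .0004
ctrl.pause(.5);r=avg(12);print('hold',r[0]-b,np.round(r[1:],4));st()
s=get_state();R=Ro.from_quat(np.roll(s['eef_rot'],-1)).as_matrix();print('axis err deg',np.degrees(np.arccos(-R[:,2]@n)))
```

```text
base -1.3041483521716684
0.004 0.13 [ 0.004 -0.     0.   ]
0.003 -0.4 [ 0.003 -0.     0.   ]
0.002 -0.19 [ 0.002 -0.     0.   ]
0.001 0.13 [ 0.001 -0.     0.   ]
0.0 1.28 [0.0001 0.0001 0.    ]
-0.001 2.04 [-0.001   0.0001  0.    ]
-0.002 3.16 [-0.002   0.0001  0.    ]
-0.0024 2.87 [-0.0024  0.     -0.    ]
-0.0028 3.59 [-0.0028  0.0001  0.    ]
-0.0032 3.6 [-0.0032  0.      0.    ]
-0.0036 4.13 [-0.0036  0.      0.    ]
hold 3.9372362778018215 [-0.0036  0.     -0.    ]
 t 31.49 tcp [ 0.5155 -0.2643  0.1542] F [0.2  0.81 3.65] w 0.0272 q [ 1.07  0.48 -0.87  2.06  0.77  0.52  0.95]
axis err deg 0.0019719524723114147
```

Run:
```python
from h import *
ctrl.movel(spot+(.0633-.0039)*n,max_speed=.02);ctrl.pause(.5)
a=[]
for _ in range(15): ctrl.pause(.04);a.append(fn(-1.304))
print('F',np.mean(a),np.std(a));st()
ims=[]
for cam in ['top','side']:
    im,d=vision.grab_frame(cam);W=cloud(cam,d)
    L=(W-spot)@np.c_[ex,ey,n]
    k=(abs(L[...,2])<.004)&(np.hypot(L[...,0],L[...,1])<.024);print(cam,'puck face',k.sum(),np.percentile(L[k],[1,50,99],axis=0).round(4).tolist())
    for lo in (.01,.02,.03,.04):
        k=(L[...,2]>lo+.001)&(L[...,2]<lo+.010)&(np.hypot(L[...,0],L[...,1])<.022)
        if k.sum()>3: print('  body',lo,k.sum(),L[k].min(0).round(4),L[k].max(0).round(4))
    u,v=proj(cam,spot+.02*n).astype(int);ims.append(cv2.resize(im[v-40:v+40,u-40:u+40],(400,400),interpolation=2))
cv2.imwrite('pics/v7.png',np.hstack(ims))
```

```text
F 4.183580923294525 0.424244529916949
 t 32.87 tcp [ 0.5156 -0.2643  0.1539] F [-0.47  1.04  3.11] w 0.0276 q [ 1.07  0.48 -0.87  2.06  0.77  0.52  0.95]
top puck face 169 [[-0.0144, -0.0174, -0.0036], [0.0076, 0.0072, 0.0], [0.0194, 0.0195, 0.0033]]
  body 0.01 11 [-0.0028 -0.0046  0.0119] [0.011  0.0095 0.0183]
  body 0.03 16 [-0.0018 -0.0099  0.0347] [0.0142 0.0138 0.0398]
  body 0.04 24 [ 0.0056 -0.0129  0.0413] [0.0151 0.0142 0.0497]
side puck face 238 [[-0.018, -0.0182, -0.0032], [0.0044, -0.0074, -0.0002], [0.0187, 0.0138, 0.0022]]
  body 0.01 18 [-0.0061 -0.0087  0.0121] [ 0.0076 -0.0044  0.0198]
  body 0.03 12 [ 0.0066 -0.0128  0.0347] [0.0137 0.0124 0.0399]
  body 0.04 16 [ 0.0061 -0.0131  0.0414] [0.0138 0.0115 0.0498]
```

View pics/v7.png

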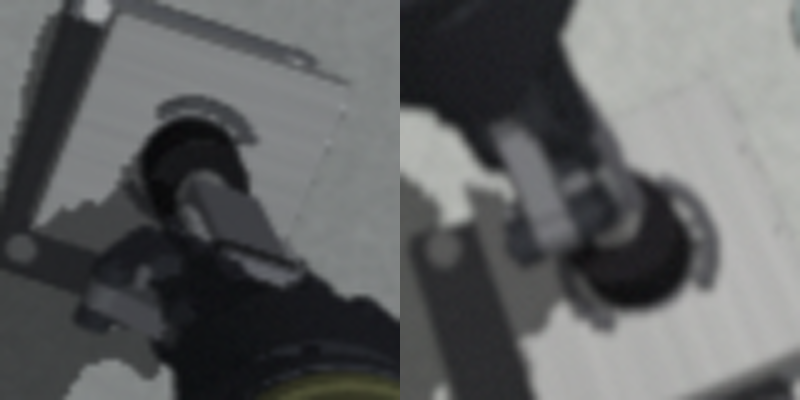

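The view shows the mount still in the nest (around pixels 195,170 on the left and 635,245 on the right). The probe is centred on its face, and the force is 4.2 N, the half-way value.

```bash
python3 -c "
from h import *
ticket.close_job();st()"
```

```text
the job is handed in; nothing more can be done
the job is handed in; nothing more can be done
```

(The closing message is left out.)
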